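# Lock the ornament chest: line up the slotted disc and push the bolt home

### The arm

A 6-joint arm with a two-finger parallel gripper is mounted at the origin on the work surface. World frame = base frame: x ahead of the robot, y to its left, z up, the work surface at z = 0. Lengths are in m, angles in rad, forces in N, time in s.
With the tool pointing down it reaches from about 0.35 to 0.85 m from the base axis. Payload 8.1 kg.
Tool frame: the origin (TCP) lies at the very end of the fingers, on their centre line; the grasp point (between the pads) lies 19 mm behind it; z points along the fingers, y is the direction in which the jaws open and shut (so a half turn about z gives the same grasp; the last joint's range is limited). The gripper opens to 93 mm and grips with 3 to 60 N. Pads are 15 mm wide; open, the fingers measure 128 mm over their backs; the gripper's body (75 mm by 188 mm) begins 65 mm behind the grasp point.
Start: joints at [1.028, 0.13, 1.488, -0, 1.523, -0.085], TCP at [0.265, 0.538, 0.219] pointing down, gripper open.
Joint ranges: [-2.96, 2.96], [-0.89, 2.26], [0.02, 2.5], [-1.34, 4.48], [0, 2.73], [-2.66, 2.66]. Speed limits (rad/s): [2.39, 2.39, 2.79, 3.14, 3.14, 3.14].

### API

Orientations are given as a rotation vector (axis times angle).
In Python, from plant import robot gives the robot as it stands.
- The arm moves only by the shell command python3 -m creep 'ROWS' [FORCE]. ROWS is JSON, a list of rows, each an object of numbers: "x", "y", "z": the shift along the world's x, y, z in m; "wx", "wy", "wz": the turn, a rotation vector about the world's x, y, z in degrees; "hand": the finger opening in m, from 0 to 0.093. A call has 1 to 10 rows; each row shifts and turns the commanded pose from where the row before left it; what a row does not reach is not made up. A row lasts 1/8 s, in which the tool goes at most 62.5 mm and 10.7 degrees, less where a joint would pass 70% of its speed; a pose out of reach is approached as far as the arm can. A call is refused whole if a number of a shift passes 0.0625 or a number of a turn 10.7, either way. A call with a gripper value outside its range is refused whole. The fingers move at their own pace and stop on an object; FORCE is the grip in N (left out, the last holds). Time passes only in rows, so rows that do not move let the fingers close. It gives the time, the measured TCP pose, the force and the opening at its end, in the units of the state.
- robot.read_state(): the state, without advancing time (a new reading comes with each control period).
- robot.read_camera(name): name is "scene" or "top" or "wrist"; returns (picture, depth): 420x560x3 uint8, red, green, blue; 420x560 float32, m along the optical axis (not along the pixel's ray), 0 where there is no reading.
- robot.camera_info(name): a dict with "fov_y" (degrees; the focal length in pixels is half the picture's height over the tangent of half this angle, whatever the lens; pixels are square), "cx", "cy" (the principal point, pixels), "rvec" (rotation vector, rad) and "tvec" (3), from world to camera coordinates, as OpenCV has them. Camera axes: x right, y down, z forward; pixel columns grow to the right and rows downward; lengths in m; the calibration is good to about 2 mm. A picture is of the moment at which its call begins: read the wrist's pose just before it. camera_info takes no time and is no camera call; for the wrist camera it gives the pose at the moment of the call.
- robot.close_job(): hands the job in, once; it reports no verdict.
The state is a dict: "t": time; "q": joint angles; "dq": joint speeds; "joint_torque": joint torques, N m; "tool_pos": TCP position; "orientation": TCP orientation; "force": force on the tool from outside, world axes, zero at the start; "wrist_torque": the same for the moment, N m; "opening": finger opening in m.
Only numpy, scipy, OpenCV 4.12 (cv2) and the standard library are available. Lean on these libraries where they do the work, as an engineer would, in place of code of your own. Each camera call takes 0.05 s, during which the arm holds its last target. There are 200 camera calls.

### The job

Lock the ornament chest on the stockroom bench by pushing with the fingertips: push the slotted disc round by its finger posts until its slot is in line with the bolt, then push the bolt by its post through the disc and fully home in the keeper. Nothing needs gripping; do not lift the bolt, leave everything else on and around the chest where it is, and finish clear of the lock.

Things in the scene. Friction and masses are not known exactly. Their poses are not given: they have to be found in the camera images.
- chest: wooden ornament chest fixed to the bench, 220 (x) x 390 (y) mm, flat top 70 above the bench; origin under its centre. Turned up to 0.45 rad. The lock lies on its top along the line x = -45, parallel to y, on the robot's side; from -y to +y: bolt in its channel, staple, slotted disc (centre y = 65), keeper. No fixed part is higher than 92. The clear window on the +x side is flush
- staple (a point): centre of the top (92 above the bench) of the steel staple, a bridge over the bolt's channel, at chest y = -25 to 10 mm. The channel runs from y = -190 to 10: sliding floor 74 above the bench, side rails up to 82, 17 wide inside
- keeper (a point): centre of the mouth of the keeper, 80 above the bench, at chest y = 115 mm: a steel bridge (y = 115 to 145, top 92 above the bench) with an opening 20 wide that receives the bolt's tip
- disc (a joint): turn of the locking disc about the vertical, rad, counter-clockwise from above positive. At 0 and at pi the slot is in line with the bolt; either serves. Range -0.35 to 3.49, without click or stop at the lined-up places; starts at 0.6 to 2.54. Stays where it is left; takes about 0.08 N m (3 N on a post). At q one finger post lies in direction q from the chest's +x axis, the other opposite
- disc_mid (a point): centre of the disc's flat top, 89.5 above the bench, at chest (-45, 65) mm; turns with it: y axis along the slot, x axis through the posts. Disc 84 across; a slot 20 wide, dark at the bottom, runs right across it through the centre. Two upright round finger posts, 12 across, tops 119 above the bench, stand 30 from the centre, one each side of the slot, on a line square to it
- bolt: loose steel bolt bar in the channel, 14 wide, 12 high, about 0.25 kg; its y axis points along it to the tip (chest +y). Origin on its underside below its finger post (upright, round, 14 across), 12 mm from the rear end. Slides with about 2 N. Fully home, the post meets the staple: post axis at chest y = -32, tip 23 inside the keeper. With the slot out of line the tip strikes the disc
- bolt_tip (a point): middle of the bolt's tip, 170 mm ahead of the post's axis, 6 above the underside; the last 8 mm taper to 8 wide. It starts 8 to 31 mm short of the disc's rim
- bolt_post (a point): centre of the top face of the bolt's finger post, 44 mm above the bar's underside, 118 above the bench
- tape: roll of amber tape, 68 across, 22 high, lying flat on the chest's clear window; origin under it at bench (or lid) level, sizes in mm; leave it alone
- screwdriver: screwdriver, 170 long, lying on the bench in front of the chest; origin at bench level under its length, sizes in mm; leave it alone
- label_roll: roll of paper labels, 60 across, 26 high, lying flat on the bench in front of the chest; origin under it at bench (or lid) level, sizes in mm; leave it alone
- mug: white mug, 80 across, 92 high, standing at the chest's +y end; origin under it at bench (or lid) level, sizes in mm; leave it alone
- hook_jar: glass jar, 60 across, 85 high, standing at the chest's -y end; origin under it at bench (or lid) level, sizes in mm; leave it alone
- bauble_tray: small cardboard tray of baubles, 90 x 150, 55 high, behind the chest; origin under it at bench (or lid) level, sizes in mm; leave it alone
- gift_box: small gift box, 75 x 75 x 60, at the chest's +y end; origin under it at bench (or lid) level, sizes in mm; leave it alone
Things that resemble listed ones, but are neither listed nor needed, are in the scene too. Of the things that look like the bolt, the middle-sized one is meant.

How it is judged:
By the outcome, as a careful person would: the job done as asked, in the order asked, and still so for the second after the job is handed in, with the robot touching nothing.
It also fails if it takes over 48 s, if anything falls off the work surface, if the arm or the gripper's body presses on something with over 40 N, if the wrist force passes 120 N, or if a joint passes its speed limit or range.

## Working session

There is one attempt and no reset: what is moved stays moved. The work goes in short steps, Python scripts to look and compute and a shell command to move; the robot and the scene stay as the last step left them, time stands still between calls to the robot, and variables do not carry over. Pictures are saved under pics/ and viewed, about 8 in all and at most 12, crops included, and the job is handed in when it is done.

```bash
mkdir -p pics
cat > h.py <<'E'
import numpy as np,cv2
from plant import robot
def cam(n):
    i=robot.camera_info(n); p,d=robot.read_camera(n); return i,p,d
def save(n,f,crop=None,s=1):
    i,p,d=cam(n); np.savez('pics/'+f+'.npz',p=p,d=d,r=np.array(i['rvec']),t=np.array(i['tvec']),k=[i['fov_y'],i['cx'],i['cy']])
    show(f,crop,s)
def show(f,crop=None,s=1,o=None):
    p=np.load('pics/'+f+'.npz')['p']
    if crop: a,b,c,e=crop; p=p[b:e,a:c]
    p=cv2.resize(p,None,fx=s,fy=s,interpolation=cv2.INTER_CUBIC)
    cv2.imwrite('pics/'+(o or f)+'.png',p[...,::-1])
def pz(f,u,v,z):
    "pixel -> world at height z"
    D=np.load('pics/'+f+'.npz'); R=cv2.Rodrigues(D['r'])[0];t=D['t'].ravel();fv,cx,cy=D['k']
    F=D['p'].shape[0]/2/np.tan(np.radians(fv)/2)
    ray=R.T@np.array([(u-cx)/F,(v-cy)/F,1]);c=-R.T@t
    w=c+ray*(z-c[2])/ray[2]
    dd=D['d'][int(round(v)),int(round(u))]; return w, (c+ray*dd)
E
python3 - <<'E'
from h import *
save('top','top1',None,1.4)
print(robot.camera_info('top'),robot.camera_info('wrist'),robot.read_state())
E
```

```text
{'fov_y': 43.113332587072776, 'cx': 273.10997246979076, 'cy': 212.0527294843741, 'rvec': array([ 2.132511  , -2.09652345,  0.19616289]), 'tvec': array([0.03964579, 0.54862387, 1.0580016 ])} {'fov_y': 67.4576018939925, 'cx': 277.13309658848897, 'cy': 215.82446748220323, 'rvec': array([-2.43935914, -1.51578387, -0.23234401]), 'tvec': array([-0.60033428, -0.03513787,  0.39137906])} {'t': 0.05, 'q': array([ 1.02759235e+00,  1.31104300e-01,  1.48923413e+00,  1.54377083e-05,
        1.52303097e+00, -8.54024397e-02]), 'dq': array([ 0.0014706 ,  0.00012059, -0.00010152, -0.00139511,  0.00029596,
       -0.00024325]), 'joint_torque': array([-2.98258647e-04, -5.61778772e+01, -4.93488479e+01,  7.69211585e-02,
        3.02777218e-02, -1.65690949e-05]), 'tool_pos': array([0.26487331, 0.53774901, 0.21764622]), 'orientation': array([-7.12722615e-01, -3.05909803e+00,  2.64623744e-03]), 'force': array([ 0.21743672, -0.20169745,  0.16095223]), 'wrist_torque': array([-0.02549778,  0.00139919, -0.01997082]), 'opening': 0.09320783836858552}
```

View pics/top1.png

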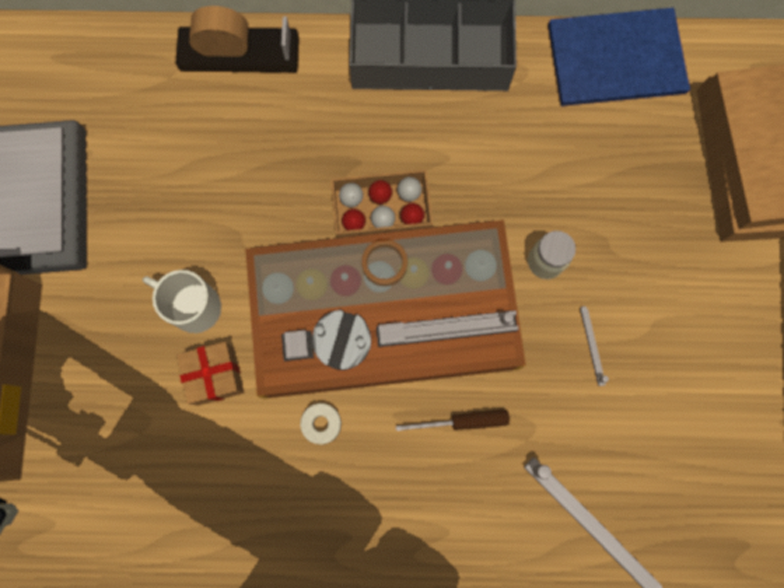

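The top view shows the lock: keeper at about (296,345), disc at (342,340) with its slot tilted, staple near (392,333) and bolt post at about (508,318). Two decoy bolts lie on the bench. Next I'll enlarge the lock.

Run:
```python
from h import *
show('top1',(170,150,380,290),3.8,'top1c')
```

```text
(no output)
```

View pics/top1c.png

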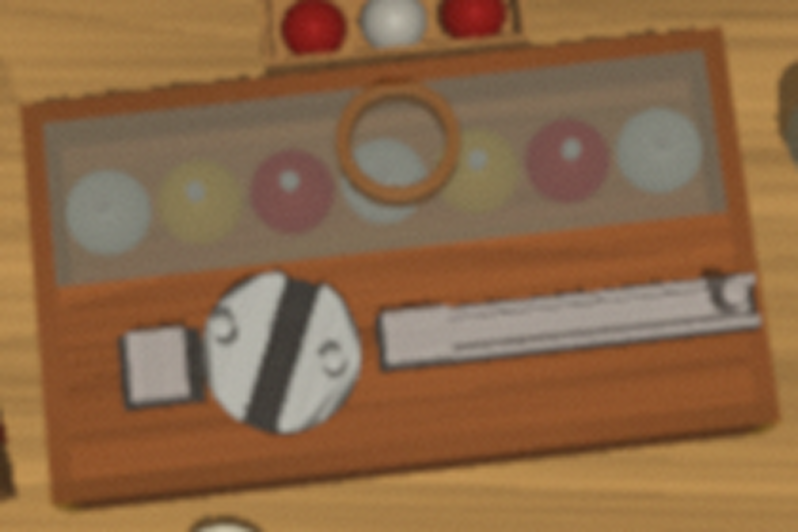

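Run:
```python
from h import *
f='top1'
g=lambda x,y,z:pz(f,170+x/3.8,150+y/3.8,z)[0]
for n,x,y,z in [('c1',22,104,.07),('c2',722,30,.07),('c3',777,423,.07),('c4',55,506,.07),('staple',418,336,.092),('keepertop',156,366,.092),('disc',282,352,.0895),('postA',223,326,.119),('postB',332,358,.119),('boltpost',740,293,.118),('slot1',300,280,.0895),('slot2',262,428,.0895)]:
    print(n,g(x,y,z).round(4))
c=np.mean([g(*a,.07)[:2] for a in [(22,104),(722,30),(777,423),(55,506)]],0);print(c)
s,k=g(418,336,.092),g(156,366,.092); d=k-s; print('len',np.hypot(*d[:2]),'yaw',np.arctan2(-d[0],d[1]))
d=g(223,326,.119)-g(332,358,.119);print('posts',np.hypot(*d[:2]),np.arctan2(d[1],d[0]))
print(pz(f,170+282/3.8,150+380/3.8,0.0895))
```

```text
c1 [0.6153 0.2535 0.07  ]
c2 [ 0.6635 -0.1316  0.07  ]
c3 [ 0.4466 -0.1578  0.07  ]
c4 [0.3961 0.2243 0.07  ]
staple [0.4869 0.0338 0.092 ]
keepertop [0.4687 0.1711 0.092 ]
disc [0.4775 0.1053 0.0895]
postA [0.4864 0.134  0.119 ]
postB [0.4708 0.0777 0.119 ]
boltpost [ 0.5081 -0.1314  0.118 ]
slot1 [0.5162 0.0968 0.0895]
slot2 [0.4373 0.1146 0.0895]
[0.53037209 0.04713021]
len 0.13846626300483456 yaw 0.13168305536744704
posts 0.05847261501562542 1.3006132845687968
(array([0.46270631, 0.1048567 , 0.0895    ]), array([0.46479659, 0.10596061, 0.07253592]))
```

```bash
python3 -m creep '[{"x":0.0266,"y":-0.054,"wz":10.4,"hand":0.043},{"x":0.0266,"y":-0.054,"wz":10.4},{"x":0.0266,"y":-0.054,"wz":10.4},{"x":0.0266,"y":-0.054,"wz":10.4},{"x":0.0266,"y":-0.054,"wz":10.4},{"x":0.0266,"y":-0.054,"wz":10.4},{"x":0.0266,"y":-0.054},{"x":0.0266,"y":-0.054},{},{}]'
python3 - <<'E'
from h import *
save('wrist','w1',None,1.4)
s=robot.read_state();print(s['t'],s['tool_pos'],s['orientation'],s['opening'],s['q'])
E
```

```text
0.1 [0.26488495 0.53780262 0.21767854] [-7.12701777e-01 -3.05914905e+00  2.49052853e-03] 0.09322063831051591 [ 1.02762961e+00  1.31125033e-01  1.48915266e+00  3.48882707e-06
  1.52298354e+00 -8.53848918e-02]validation failed for argument at $[0]...
```

View pics/w1.png

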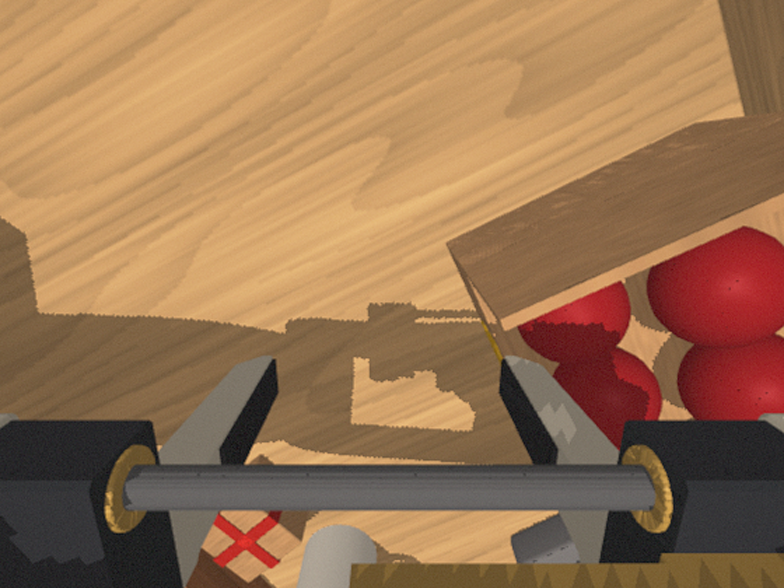

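The wrist camera still shows the start view because the call was refused. I'll retry with complete rows.

```bash
python3 -m creep '[{"x":0.0266,"y":-0.054,"z":0,"wx":0,"wy":0,"wz":10.4,"hand":0.043}]' || python3 -m creep --help | head -20
```

```text
t: 0.22
tool_pos: [0.2904, 0.4852, 0.2173]
orientation: [-0.423, -3.112, 0.002]
force: [1.5, -0.2, 0.8]
opening: 0.0872
```

```bash
python3 -m creep '[{"x":0.0266,"y":-0.054,"z":0,"wx":0,"wy":0,"wz":10.4,"hand":0.043},{"x":0.0266,"y":-0.054,"z":0,"wx":0,"wy":0,"wz":10.4,"hand":0.043},{"x":0.0266,"y":-0.054,"z":0,"wx":0,"wy":0,"wz":10.4,"hand":0.043},{"x":0.0266,"y":-0.054,"z":0,"wx":0,"wy":0,"wz":10.4,"hand":0.043},{"x":0.0266,"y":-0.054,"z":0,"wx":0,"wy":0,"wz":10.4,"hand":0.043},{"x":0.0266,"y":-0.054,"z":0,"wx":0,"wy":0,"wz":0,"hand":0.043},{"x":0.0266,"y":-0.054,"z":0,"wx":0,"wy":0,"wz":0,"hand":0.043},{"x":0,"y":0,"z":0,"wx":0,"wy":0,"wz":0,"hand":0.043}]'
python3 - <<'E'
from h import *
save('wrist','w2',None,1.4)
s=robot.read_state();print(s['t'],s['tool_pos'],s['orientation'],s['opening'],s['q'])
E
```

```text
t: 1.23
tool_pos: [0.4705, 0.1225, 0.2183]
orientation: [0.867, -3.019, 0.001]
force: [0.1, 0.1, -0.5]
opening: 0.0429
1.275 [0.46978328 0.12449305 0.21832461] [ 8.69504427e-01 -3.01794947e+00 -3.91812230e-04] 0.04296813222477079 [ 1.53394927e-01 -1.81445812e-01  1.79529196e+00  1.35668588e-04
  1.52865402e+00 -1.97843534e+00]
```

View pics/w2.png

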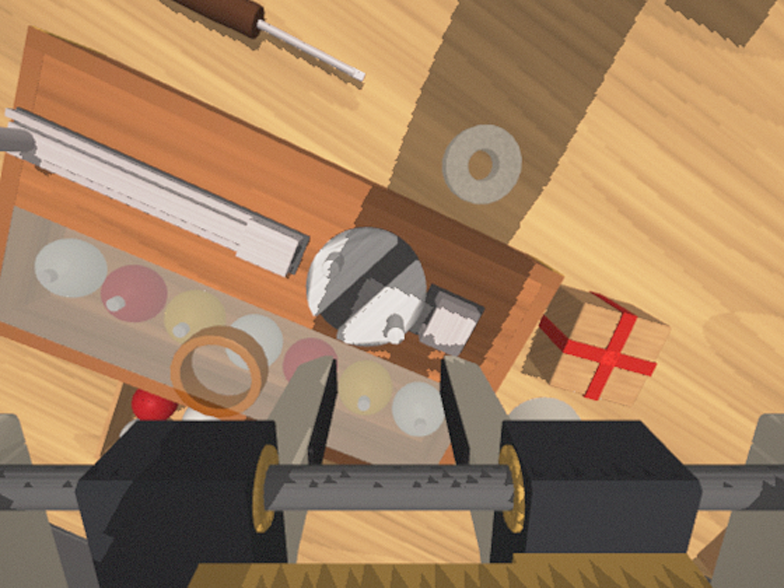

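The view shows the disc at about (366,288), the posts near (335,262) and (398,325), the staple end at (285,250) and the keeper at (450,320). I'll measure these.

Run:
```python
from h import *
s=robot.read_state();print(s['tool_pos'],s['orientation'])
f='w2'
g=lambda x,y,z:pz(f,x/1.4,y/1.4,z)[0].round(4)
for n,x,y,z in [('disc',366,287,.0895),('slotend1',398,247,.0895),('slotend2',331,317,.0895),('keeper',452,322,.092),('staple',271,248,.092)]: print(n,g(x,y,z))
show(f,(200,150,360,260),5,'w2c')
```

```text
[0.46978328 0.12449305 0.21832461] [ 8.69504427e-01 -3.01794947e+00 -3.91812230e-04]
disc [0.4779 0.1088 0.0895]
slotend1 [0.4425 0.1127 0.0895]
slotend2 [0.5099 0.0992 0.0895]
keeper [0.467  0.1732 0.092 ]
staple [0.4877 0.0407 0.092 ]
```

View pics/w2c.png

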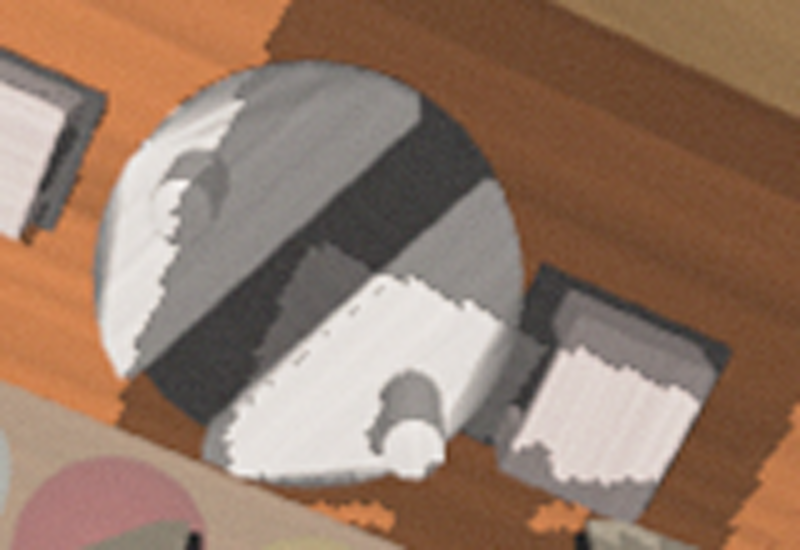

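```bash
python3 -m creep '[{"x":0.008,"y":-0.0175,"z":0,"wx":0,"wy":0,"wz":0,"hand":0.043},{"x":0,"y":0,"z":-0.04,"wx":0,"wy":0,"wz":0,"hand":0.043},{"x":0,"y":0,"z":-0.04,"wx":0,"wy":0,"wz":0,"hand":0.043},{"x":0,"y":0,"z":0,"wx":0,"wy":0,"wz":0,"hand":0.043},{"x":0,"y":0,"z":0,"wx":0,"wy":0,"wz":0,"hand":0.043}]'
```

```text
t: 1.9
tool_pos: [0.4778, 0.1097, 0.1402]
orientation: [-0.878, 3.015, 0.0]
force: [0.8, -1.0, 0.8]
opening: 0.043
```

```bash
python3 -m creep '[{"x":0,"y":-0.0027,"z":0,"wx":0,"wy":0,"wz":0,"hand":0.043},{"x":0,"y":0,"z":-0.021,"wx":0,"wy":0,"wz":0,"hand":0.043},{"x":0,"y":0,"z":-0.02,"wx":0,"wy":0,"wz":0,"hand":0.043},{"x":0,"y":0,"z":0,"wx":0,"wy":0,"wz":0,"hand":0.043},{"x":0,"y":0,"z":0,"wx":0,"wy":0,"wz":-10,"hand":0.043},{"x":0,"y":0,"z":0,"wx":0,"wy":0,"wz":-10,"hand":0.043},{"x":0,"y":0,"z":0,"wx":0,"wy":0,"wz":0,"hand":0.043}]'
```

```text
t: 2.78
tool_pos: [0.4788, 0.1061, 0.0997]
orientation: [-0.34, 3.12, 0.0]
force: [1.5, -0.5, 1.6]
opening: 0.0432
```

```bash
python3 -m creep '[{"x":0,"y":0,"z":0,"wx":0,"wy":0,"wz":-8,"hand":0.043},{"x":0,"y":0,"z":0,"wx":0,"wy":0,"wz":-9,"hand":0.043},{"x":0,"y":0,"z":0,"wx":0,"wy":0,"wz":-9,"hand":0.043},{"x":0,"y":0,"z":0,"wx":0,"wy":0,"wz":-9,"hand":0.043},{"x":0,"y":0,"z":0,"wx":0,"wy":0,"wz":-9,"hand":0.043},{"x":0,"y":0,"z":0,"wx":0,"wy":0,"wz":-9,"hand":0.043},{"x":0,"y":0,"z":0,"wx":0,"wy":0,"wz":-9,"hand":0.043},{"x":0,"y":0,"z":0,"wx":0,"wy":0,"wz":0,"hand":0.043},{"x":0,"y":0,"z":0,"wx":0,"wy":0,"wz":0,"hand":0.043}]'
```

```text
t: 3.9
tool_pos: [0.4777, 0.1063, 0.0985]
orientation: [1.311, 2.855, 0.001]
force: [-3.1, 2.4, 2.9]
opening: 0.0431
```

```bash
python3 -m creep '[{"x":0,"y":0,"z":0,"wx":0,"wy":0,"wz":-5.5,"hand":0.043},{"x":0,"y":0,"z":0,"wx":0,"wy":0,"wz":0,"hand":0.043},{"x":0,"y":0,"z":0,"wx":0,"wy":0,"wz":0,"hand":0.043}]'; python3 -m creep '[{"x":0,"y":0,"z":0,"wx":0,"wy":0,"wz":8,"hand":0.043},{"x":0,"y":0,"z":0.04,"wx":0,"wy":0,"wz":0,"hand":0.043},{"x":0,"y":0,"z":0.05,"wx":0,"wy":0,"wz":0,"hand":0.043},{"x":0,"y":-0.03,"z":0.03,"wx":0,"wy":0,"wz":0,"hand":0.043},{"x":0,"y":0,"z":0,"wx":0,"wy":0,"wz":0,"hand":0.043},{"x":0,"y":0,"z":0,"wx":0,"wy":0,"wz":0,"hand":0.043}]'
python3 - <<'E'
from h import *
save('wrist','w3',None,1.4)
E
```

```text
t: 4.28
tool_pos: [0.4778, 0.1061, 0.098]
orientation: [1.448, 2.787, 0.001]
force: [-1.6, 3.1, 3.3]
opening: 0.0429
t: 5.03
tool_pos: [0.4773, 0.0759, 0.2167]
orientation: [-1.255, -2.879, 0.001]
force: [1.0, 0.6, -0.5]
opening: 0.0428
```

View pics/w3.png

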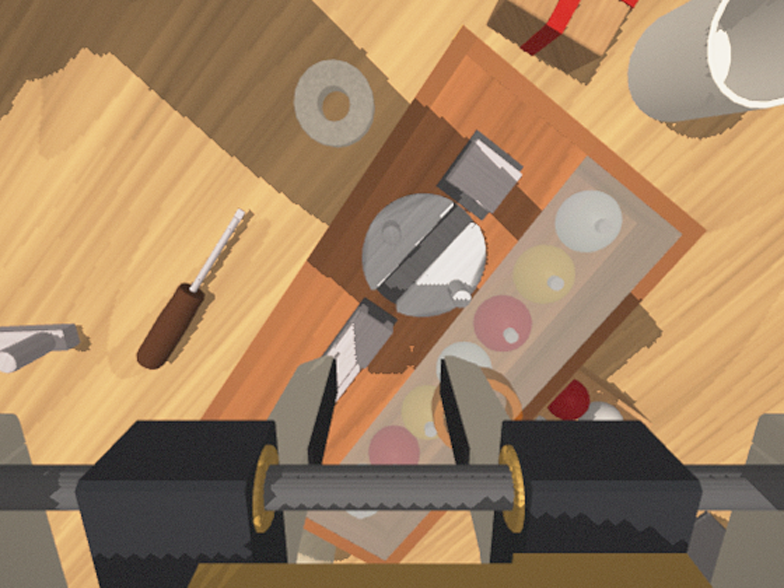

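The slot is now nearly in line, running from about (388,288) to (465,212). I'll measure its angle in an enlarged crop.

Run:
```python
from h import *
show('w3',(235,85,385,235),4,'w3c')
```

```text
(no output)
```

View pics/w3c.png

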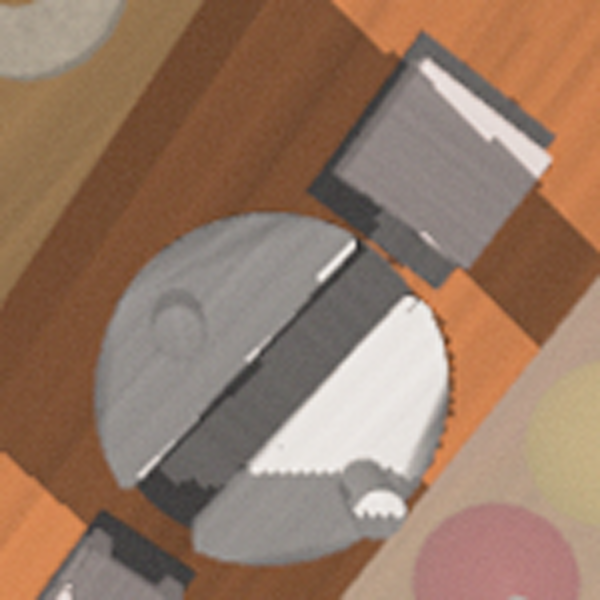

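Run:
```python
from h import *
f='w3'
g=lambda x,y,z:pz(f,235+x/4,85+y/4,z)[0]
G=lambda x,y,z:pz(f,x/1.4,y/1.4,z)[0]
def yaw(a,b): d=b-a; return np.arctan2(-d[0],d[1]).round(4)
print('slotR',yaw(g(192,521,.0895),g(413,295,.0895)),'slotL',yaw(g(125,488,.0895),g(353,240,.0895)))
print('keep',yaw(g(335,172,.092),g(420,58,.092)),yaw(g(470,270,.092),g(548,165,.092)))
print('chest edge',yaw(G(207,416,.07),G(465,27,.07)),yaw(G(352,437,.07),G(586,156,.07)))
for x,y in [(192,521),(413,295),(125,488),(353,240)]: print(g(x,y,.0895).round(4))
c=g(275,387,.0895);A=g(380,503,.119);B=g(180,330,.0895+.0295);print('disc',c,A,B,np.arctan2(*(A-B)[1::-1]),np.hypot(*(A-B)[:2]))
print('keeper',g(443,165,.092))
```

```text
slotR -0.0001 slotL 0.0177
keep 0.1145 0.1496
chest edge 0.1339 0.1093
[0.4877 0.0751 0.0895]
[0.4877 0.1496 0.0895]
[0.4701 0.0701 0.0895]
[0.4687 0.1489 0.0895]
disc [0.4793907  0.11253442 0.0895    ] [0.50826149 0.11235069 0.119     ] [0.45050215 0.11028993 0.119     ] 0.03566319728237865 0.05779609129495902
keeper [0.47133523 0.17387513 0.092     ]
```

```bash
python3 -m creep '[{"x":0,"y":0.033,"z":0,"wx":0,"wy":0,"wz":-10.3,"hand":0.043},{"x":0,"y":0,"z":0,"wx":0,"wy":0,"wz":-10.3,"hand":0.043},{"x":0,"y":0,"z":0,"wx":0,"wy":0,"wz":-10.3,"hand":0.043},{"x":0,"y":0,"z":0,"wx":0,"wy":0,"wz":-10.3,"hand":0.043},{"x":0,"y":0,"z":0,"wx":0,"wy":0,"wz":-10.3,"hand":0.043},{"x":0,"y":0,"z":0,"wx":0,"wy":0,"wz":-10.3,"hand":0.043},{"x":0,"y":0,"z":0,"wx":0,"wy":0,"wz":-10.3,"hand":0.043},{"x":0,"y":0,"z":-0.03,"wx":0,"wy":0,"wz":-10.3,"hand":0.043},{"x":0,"y":0,"z":-0.04,"wx":0,"wy":0,"wz":-10.3,"hand":0.043},{"x":0,"y":0,"z":0,"wx":0,"wy":0,"wz":0,"hand":0.043}]';python3 -m creep '[{"x":0,"y":0,"z":0,"wx":0,"wy":0,"wz":0,"hand":0.043}]'
```

```text
t: 6.32
tool_pos: [0.4737, 0.109, 0.1429]
orientation: [-2.947, -1.082, 0.014]
force: [0.1, 0.6, 0.8]
opening: 0.0431
t: 6.45
tool_pos: [0.4775, 0.1093, 0.1482]
orientation: [-2.948, -1.086, 0.001]
force: [0.3, 0.6, 0.7]
opening: 0.0428
```

```bash
python3 -m creep '[{"x":0,"y":0,"z":-0.025,"wx":0,"wy":0,"wz":0,"hand":0.043},{"x":0,"y":0,"z":-0.024,"wx":0,"wy":0,"wz":0,"hand":0.043},{"x":0,"y":0,"z":0,"wx":0,"wy":0,"wz":0,"hand":0.043},{"x":0,"y":0,"z":0,"wx":0,"wy":0,"wz":7,"hand":0.043},{"x":0,"y":0,"z":0,"wx":0,"wy":0,"wz":7,"hand":0.043},{"x":0,"y":0,"z":0,"wx":0,"wy":0,"wz":7,"hand":0.043},{"x":0,"y":0,"z":0,"wx":0,"wy":0,"wz":0,"hand":0.043}]'; python3 -m creep '[{"x":0,"y":0,"z":0,"wx":0,"wy":0,"wz":3,"hand":0.043},{"x":0,"y":0,"z":0,"wx":0,"wy":0,"wz":3,"hand":0.043},{"x":0,"y":0,"z":0,"wx":0,"wy":0,"wz":0,"hand":0.043},{"x":0,"y":0,"z":0,"wx":0,"wy":0,"wz":0,"hand":0.043}]'
```

```text
t: 7.32
tool_pos: [0.479, 0.1091, 0.1011]
orientation: [2.703, 1.599, 0.005]
force: [0.5, -0.3, -0.4]
opening: 0.0431
t: 7.82
tool_pos: [0.4781, 0.1092, 0.0995]
orientation: [2.618, 1.735, 0.002]
force: [1.2, 1.7, 0.9]
opening: 0.0433
```

```bash
python3 -c "
from plant import robot; print(robot.read_state()['wrist_torque'])"; python3 -m creep '[{"x":0,"y":0,"z":0,"wx":0,"wy":0,"wz":-8,"hand":0.043},{"x":0,"y":0,"z":0.04,"wx":0,"wy":0,"wz":0,"hand":0.043},{"x":0,"y":0,"z":0.02,"wx":0,"wy":0,"wz":0,"hand":0.043},{"x":0.0072,"y":-0.057,"z":0,"wx":0,"wy":0,"wz":9.5,"hand":0.008},{"x":0.0072,"y":-0.057,"z":0,"wx":0,"wy":0,"wz":9.5,"hand":0.008},{"x":0.0072,"y":-0.057,"z":0,"wx":0,"wy":0,"wz":9.5,"hand":0.008},{"x":0.0072,"y":-0.057,"z":0,"wx":0,"wy":0,"wz":9.5,"hand":0.008},{"x":0.0072,"y":-0.057,"z":0,"wx":0,"wy":0,"wz":0,"hand":0.008},{"x":0,"y":0,"z":0,"wx":0,"wy":0,"wz":0,"hand":0.008},{"x":0,"y":0,"z":0,"wx":0,"wy":0,"wz":0,"hand":0.008}]'
python3 - <<'E'
from h import *
save('top','top2',(190,170,370,270),4.4)
save('wrist','w4',None,1.4)
s=robot.read_state();print(s['t'],s['tool_pos'],s['orientation'])
E
```

```text
[ 0.23116199 -0.09296344 -0.02955607]
t: 9.07
tool_pos: [0.513, -0.1721, 0.1585]
orientation: [-2.092, -2.342, -0.0]
force: [-0.2, 0.8, -0.4]
opening: 0.0078
9.175 [ 0.51316611 -0.17109694  0.15863323] [-2.08935763e+00 -2.34524043e+00 -1.98911464e-04]
```

View pics/top2.png

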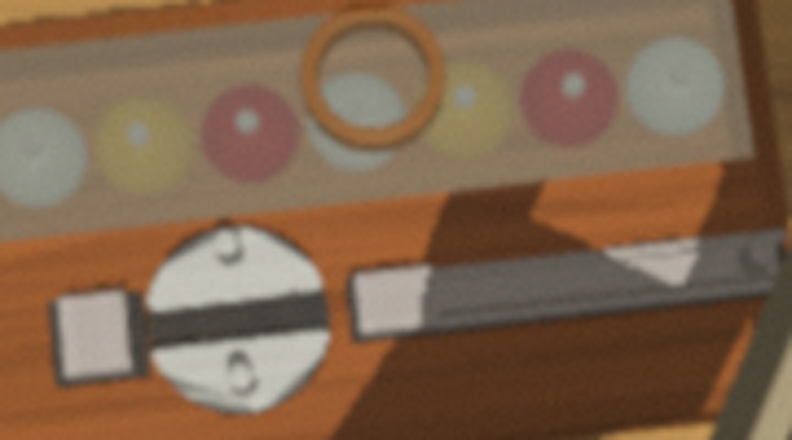

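View pics/w4.png

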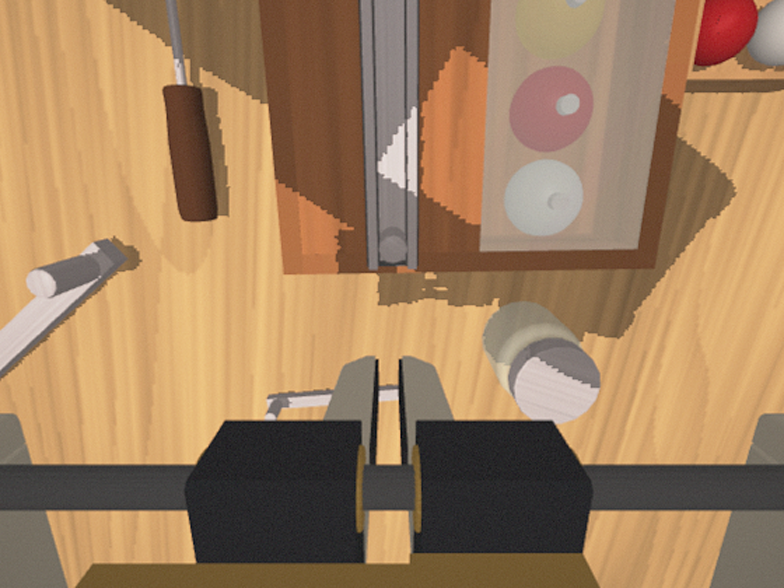

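In top2 the slot runs from (152,330) to (327,306), close to the channel's direction. In w4 the bolt's post is at (392,246), straight ahead of the nearly shut fingers, and the jar is to the right.

Run:
```python
from h import *
g=lambda x,y,z:pz('top2',190+x/4.4,170+y/4.4,z)[0]
def yaw(a,b): d=b-a; return np.arctan2(-d[0],d[1]).round(4)
print('slot',yaw(g(325,293,.0895),g(150,316,.0895)),yaw(g(328,318,.0895),g(155,345,.0895)))
A,B=g(229,247,.119),g(240,376,.119);print('posts',np.arctan2(*(A-B)[1::-1]),np.hypot(*(A-B)[:2]))
a,b=g(391,302,.092),g(95,337,.092);print('staple-keeper',yaw(a,b),np.hypot(*(a-b)[:2]),a,b)
print('channel',yaw(g(775,291,.082),g(440,329,.082)), 'window', yaw(g(755,158,.07),g(0,240,.07)))
print('slot mid',g(240,318,.0895))
print('post',pz('w4',392/1.4,246/1.4,.118))
G=lambda x,y,z:pz('w4',x/1.4,y/1.4,z)[0]
print('rails',yaw(G(372,268,.082),G(362,0,.082)),yaw(G(413,268,.082),G(416,0,.082)))
```

```text
slot 0.1486 0.1728
posts 0.11298204002028785 0.05782920387525958
staple-keeper 0.1354 0.13514374695710982 [0.48638017 0.03606743 0.092     ] [0.46813714 0.16997421 0.092     ]
channel 0.1304 window 0.1264
slot mid [0.47825811 0.10462688 0.0895    ]
post (array([ 0.5108549 , -0.12357984,  0.118     ]), array([ 0.51086531, -0.12364397,  0.11763977]))
rails 0.1386 0.1192
```

```bash
python3 -m creep '[{"x":0,"y":0,"z":-0.03,"wx":0,"wy":0,"wz":0,"hand":0.008},{"x":0,"y":0,"z":-0.0296,"wx":0,"wy":0,"wz":0,"hand":0.008},{"x":0,"y":0,"z":0,"wx":0,"wy":0,"wz":0,"hand":0.008},{"x":-0.0013,"y":0.01,"z":0,"wx":0,"wy":0,"wz":0,"hand":0.008},{"x":-0.0013,"y":0.01,"z":0,"wx":0,"wy":0,"wz":0,"hand":0.008},{"x":-0.0013,"y":0.01,"z":0,"wx":0,"wy":0,"wz":0,"hand":0.008},{"x":-0.0013,"y":0.01,"z":0,"wx":0,"wy":0,"wz":0,"hand":0.008},{"x":0,"y":0,"z":0,"wx":0,"wy":0,"wz":0,"hand":0.008}]'; python3 -m creep '[{"x":-0.0013,"y":0.01,"z":0,"wx":0,"wy":0,"wz":0,"hand":0.008},{"x":-0.0013,"y":0.01,"z":0,"wx":0,"wy":0,"wz":0,"hand":0.008},{"x":-0.0013,"y":0.01,"z":0,"wx":0,"wy":0,"wz":0,"hand":0.008},{"x":0,"y":0,"z":0,"wx":0,"wy":0,"wz":0,"hand":0.008}]'
```

```text
t: 10.18
tool_pos: [0.5081, -0.1315, 0.0994]
orientation: [2.089, 2.346, 0.0]
force: [0.6, 0.0, 0.2]
opening: 0.0084
t: 10.68
tool_pos: [0.5039, -0.1012, 0.099]
orientation: [-2.089, -2.346, -0.0]
force: [0.6, -0.1, -0.1]
opening: 0.008
```

Run:
```python
from h import *
save('top','top3',None,1)
save('wrist','w5',None,1)
a=cv2.imread('pics/top3.png')[170:270,190:390];b=cv2.imread('pics/w5.png')[150:420,130:430]
a=cv2.resize(a,None,fx=4,fy=3); b=cv2.resize(b,(800,600))[:300] if 0 else cv2.resize(b,(333,300))
c=np.zeros((600,800,3),np.uint8);c[:300]=a;c[300:,:333]=b
cv2.imwrite('pics/c5.png',c)
```

```text
(no output)
```

View pics/c5.png

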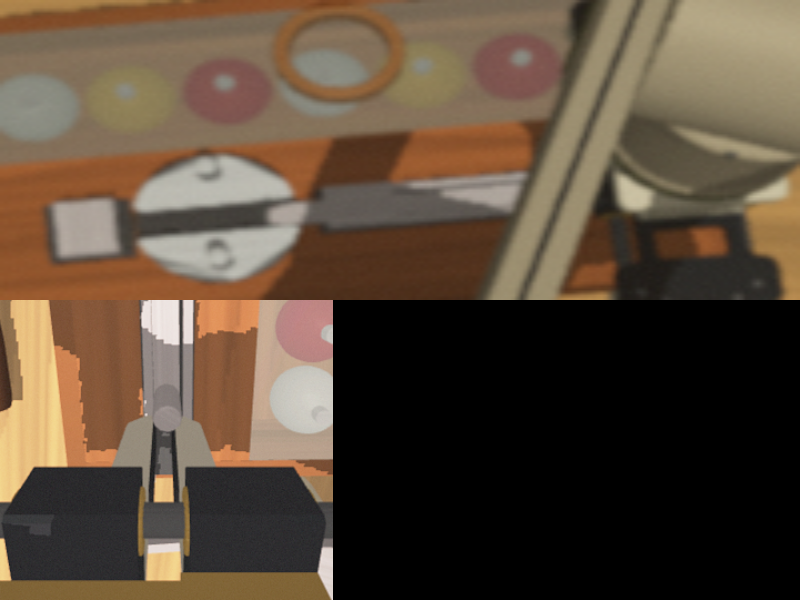

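The fingers cradle the post, and the bolt tip has already entered the disc's slot at about (285,213). I'll keep pushing.

```bash
python3 -m creep '[{"x":-0.0013,"y":0.01,"z":0,"wx":0,"wy":0,"wz":0,"hand":0.008},{"x":-0.0013,"y":0.01,"z":0,"wx":0,"wy":0,"wz":0,"hand":0.008},{"x":-0.0013,"y":0.01,"z":0,"wx":0,"wy":0,"wz":0,"hand":0.008},{"x":-0.0013,"y":0.01,"z":0,"wx":0,"wy":0,"wz":0,"hand":0.008},{"x":0,"y":0,"z":0,"wx":0,"wy":0,"wz":0,"hand":0.008}]';python3 -m creep '[{"x":-0.0013,"y":0.01,"z":0,"wx":0,"wy":0,"wz":0,"hand":0.008},{"x":-0.0013,"y":0.01,"z":0,"wx":0,"wy":0,"wz":0,"hand":0.008},{"x":-0.0013,"y":0.01,"z":0,"wx":0,"wy":0,"wz":0,"hand":0.008},{"x":-0.0007,"y":0.005,"z":0,"wx":0,"wy":0,"wz":0,"hand":0.008}]'
```

```text
t: 11.4
tool_pos: [0.4988, -0.0613, 0.0992]
orientation: [-2.089, -2.346, -0.0]
force: [-0.1, 0.1, 0.8]
opening: 0.0077
t: 11.9
tool_pos: [0.4943, -0.0266, 0.0992]
orientation: [2.09, 2.346, 0.0]
force: [-0.5, -1.1, -0.1]
opening: 0.0081
```

Now in small steps until it stops against the staple.

```bash
python3 -m creep '[{"x":-0.0007,"y":0.005,"z":0,"wx":0,"wy":0,"wz":0,"hand":0.008},{"x":-0.0007,"y":0.005,"z":0,"wx":0,"wy":0,"wz":0,"hand":0.008}]';python3 -m creep '[{"x":-0.0005,"y":0.004,"z":0,"wx":0,"wy":0,"wz":0,"hand":0.008}]';python3 -m creep '[{"x":-0.0004,"y":0.003,"z":0,"wx":0,"wy":0,"wz":0,"hand":0.008}]';python3 -m creep '[{"x":-0.0004,"y":0.003,"z":0,"wx":0,"wy":0,"wz":0,"hand":0.008}]'
```

```text
t: 12.15
tool_pos: [0.493, -0.0171, 0.0992]
orientation: [2.091, 2.345, -0.0]
force: [0.4, -1.7, -0.4]
opening: 0.0076
t: 12.28
tool_pos: [0.4925, -0.0131, 0.0992]
orientation: [2.091, 2.345, -0.0]
force: [0.5, -0.7, -0.1]
opening: 0.008
t: 12.4
tool_pos: [0.4921, -0.0102, 0.0992]
orientation: [2.091, 2.345, -0.0]
force: [-0.1, -2.0, 0.2]
opening: 0.0082
t: 12.52
tool_pos: [0.4917, -0.0072, 0.0992]
orientation: [2.091, 2.345, -0.0]
force: [0.1, -2.1, 1.0]
opening: 0.0079
```

```bash
for i in 1; do python3 -m creep '[{"x":-0.0003,"y":0.002,"z":0,"wx":0,"wy":0,"wz":0,"hand":0.008}]'; python3 -m creep '[{"x":-0.0003,"y":0.002,"z":0,"wx":0,"wy":0,"wz":0,"hand":0.008}]';python3 -m creep '[{"x":-0.0003,"y":0.002,"z":0,"wx":0,"wy":0,"wz":0,"hand":0.008}]'; done
```

```text
t: 12.65
tool_pos: [0.4914, -0.0052, 0.0992]
orientation: [2.091, 2.345, -0.0]
force: [0.5, -1.5, -0.2]
opening: 0.0079
t: 12.78
tool_pos: [0.491, -0.0033, 0.0992]
orientation: [-2.091, -2.345, 0.0]
force: [0.7, -0.9, 1.2]
opening: 0.0082
t: 12.9
tool_pos: [0.4908, -0.0014, 0.0992]
orientation: [2.091, 2.345, -0.0]
force: [-0.9, -5.5, 0.4]
opening: 0.008
```

```bash
python3 -m creep '[{"x":-0.0001,"y":0.001,"z":0,"wx":0,"wy":0,"wz":0,"hand":0.008},{"x":0,"y":0,"z":0,"wx":0,"wy":0,"wz":0,"hand":0.008}]'; python3 -m creep '[{"x":-0.0001,"y":0.001,"z":0,"wx":0,"wy":0,"wz":0,"hand":0.008},{"x":0,"y":0,"z":0,"wx":0,"wy":0,"wz":0,"hand":0.008}]'
```

```text
t: 13.15
tool_pos: [0.4909, -0.0011, 0.0993]
orientation: [2.09, 2.344, -0.001]
force: [0.6, -6.1, 0.1]
opening: 0.0079
t: 13.4
tool_pos: [0.4908, -0.0009, 0.0993]
orientation: [2.09, 2.343, -0.003]
force: [0.4, -8.7, 0.1]
opening: 0.008
```

The bolt is up against a hard stop: it no longer moves and the force is rising. I'll back off, rise, move clear and check.

```bash
python3 -m creep '[{"x":0.0013,"y":-0.01,"z":0,"wx":0,"wy":0,"wz":0,"hand":0.008},{"x":0.0026,"y":-0.02,"z":0,"wx":0,"wy":0,"wz":0,"hand":0.008},{"x":0,"y":0,"z":0.05,"wx":0,"wy":0,"wz":0,"hand":0.008},{"x":0,"y":0,"z":0.05,"wx":0,"wy":0,"wz":0,"hand":0.008},{"x":0,"y":-0.06,"z":0,"wx":0,"wy":0,"wz":0,"hand":0.008},{"x":0,"y":-0.06,"z":0,"wx":0,"wy":0,"wz":0,"hand":0.008},{"x":0,"y":-0.06,"z":0,"wx":0,"wy":0,"wz":0,"hand":0.008},{"x":0,"y":0,"z":0,"wx":0,"wy":0,"wz":0,"hand":0.008},{"x":0,"y":0,"z":0,"wx":0,"wy":0,"wz":0,"hand":0.008}]'
python3 - <<'E'
from h import *
save('top','top4',(160,110,400,290),3.3)
E
```

```text
t: 14.52
tool_pos: [0.4942, -0.2091, 0.1988]
orientation: [-2.091, -2.343, -0.001]
force: [-0.2, 0.3, -0.8]
opening: 0.0079
```

View pics/top4.png

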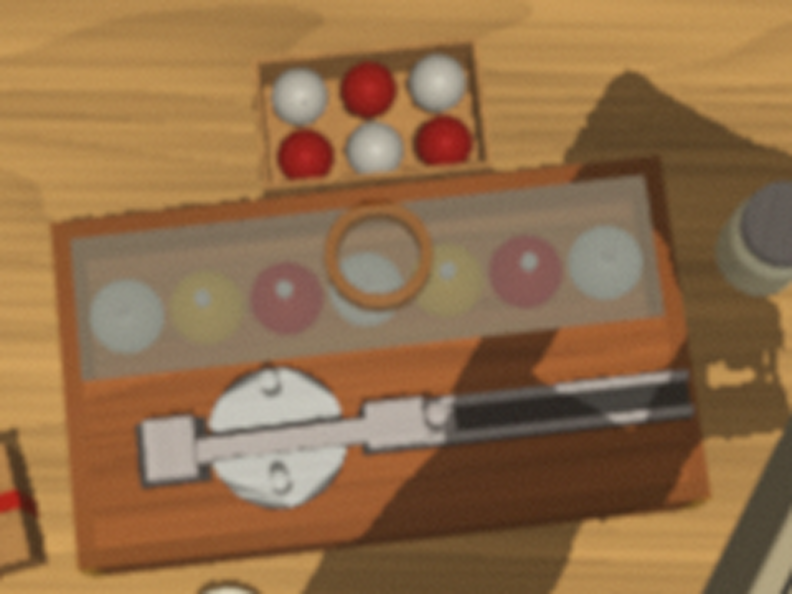

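The picture shows the bolt running through the slot at about (280,440) into the keeper at (175,450), with its post at (437,414) against the staple. The jar, tape and baubles are where they were. I'll check the post distance and hand in.

Run:
```python
from h import *
g=lambda x,y,z:pz('top4',160+x/3.3,110+y/3.3,z)[0]
a=g(437,414,.118);k=g(171,449,.092);print(a,k,np.hypot(*(a-k)[:2]),'want .162')
s=robot.read_state();print(s['t'],s['force'],abs(s['dq']).max());robot.close_job()
```

```text
[0.48928839 0.00971919 0.118     ] [0.4692089  0.16956327 0.092     ] 0.1611003332898287 want .162
14.575 [-0.56556975  0.03767248 -0.01683635] 0.02044514143933146
the job is handed in; nothing more can be done
```

The chest is locked and the job is handed in at about 14.6 s. I turned the disc by its two posts until the slot lined up with the bolt. Then I pushed the bolt by its post through the slot and into the keeper until it stopped, with the force rising to about 9 N.

**What I had to correct:** my first push turned the disc about 0.11 rad too far, so I pushed it back. Before the bolt went in, the top camera put the slot at 0.11–0.17 rad against about 0.13 for the chest. It entered without resistance.

**Last checks:** the final top view shows the bolt through the disc with its post against the staple. The post is 161 mm from the keeper's centre, against 162 mm expected. The arm was clear and touching nothing, and the things in view (jar, tape, baubles) looked unmoved. I did not check the others individually.

**Disagreement:** the wrist camera's positions ran 3 to 4 mm off the top camera's in places, and up to about 8 mm for the bolt's post. I relied on contact and what I could see to allow for it.

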